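# Seat the cover disc and swing the keeper over it

### The job

Push the loose brass cover disc along the top face of the gearbox housing until it drops into its round recess and lies fully home, flush with the face. Then push the keeper's upright pin to swing the keeper arm over the disc, all the way to its stop. Do not lift or carry the disc, and leave the sleeve and all the other parts and tools where they are.

Things in the scene. Friction and masses are not known exactly. Their poses are not given: they have to be found in the camera images.
- housing: gearbox housing bolted to the table: grey painted casting with a flat bare-metal top face 170 (x) by 300 (y) mm, 45 mm above the table; a base flange 190 by 320 mm, 8 mm high. Origin: centre of the underside; y along its length, z up. It turns up to 0.4 rad either way from having x straight ahead of the robot
- recess (a point): centre of the floor of the only recess in the top face: round, 63 mm in diameter, 8 mm deep, vertical walls, flat floor. Axes as the housing's; it lies at (-15, 0, 37) mm in the housing frame
- disc: the loose cover disc: plain flat brass disc 60 mm in diameter, 8 mm thick, about 0.2 kg, with a small dark dot at the centre of its upper face. Origin: centre of its underside; z up. It starts flat on the top face, its centre 75 to 110 mm from the recess centre, towards the housing's +y or -y end; the brass sleeve stands towards the other end
- pivot (a point): pivot axis of the keeper (vertical), at the underside of its arm, 4 mm above the top face; at (47, 0, 49) mm in the housing frame, 62 mm from the recess centre
- keeper_pin (a point): centre, half-way up, of the keeper's upright steel pin: 12 mm in diameter, 30 mm tall, standing on the arm 68 mm from the pivot axis; this point is 25 mm above the housing's top face. The arm is a flat steel bar 16 mm wide and 6 mm thick that reaches 77 mm from the pivot; its top is 10 mm above the top face, the pin's top 40 mm above it. The arm clears the disc when the disc is home, and strikes it when it is not
- keeper (a joint): angle of the keeper arm, rad: 0 = against its stop, arm pointing from the pivot to the housing's -x, over the middle of the recess; grows as the arm swings open through the housing's +y towards its +x (clockwise seen from above); pi/2 = pointing to +y; limit 2.5. Starts between 1.75 and 2.3. Stiff hinge: stays where it is left, needs about 1 N at the pin
- sleeve: loose brass spacer sleeve standing on the top face: 36 mm outside diameter, 22 mm bore, 32 mm tall. Origin: centre of its underside. Leave alone
- screwdriver: screwdriver with a red handle lying on the table, to the robot's left of centre and near it. Leave alone
- wrench: steel wrench lying on the table, on the robot's right and near it. Leave alone
- tape: roll of grey tape, 90 mm diameter, 45 mm tall, lying flat on the table at the far left of the housing. Origin: centre of its underside. Leave alone
- grease: white jar, 60 mm diameter, 85 mm tall, standing on the table at the far right of the housing. Origin: centre of its underside. Leave alone
- hexnut: steel hexagon nut, 32 mm over the corners, 15 mm tall, lying on the table close in front of the housing. Origin: centre of its underside. Leave alone
- hammer: hammer lying on the table on the far right. Leave alone
Mind the look-alikes: they are no part of the job. There is more than one size of the disc; the one meant has the size given above.

How it is judged:
On the way, in this order (a step that is already met when the one before it is completed fails the run):
1. the disc lies flat on the floor of the recess, the keeper still open (z of disc in the frame of recess between -0.003 and 0.002 m and horizontal distance between disc and recess below 0.004 m and angle between disc's own z axis and vertical below 0.06 rad and value of joint keeper above 0.6 rad), for 0.2 s.
2. the keeper arm is over the disc, at its stop (value of joint keeper below 0.12 rad), for 0.2 s.
At the end, for the whole second after the job is handed in: the disc lies flat on the recess floor (underside within 2 mm of the floor, centre within 4 mm of the recess centre, tilted less than 0.06 rad) and at rest, and the keeper arm is over it, less than 0.12 rad from its stop (z of disc in the frame of recess between -0.003 and 0.002 m and horizontal distance between disc and recess below 0.004 m and angle between disc's own z axis and vertical below 0.06 rad and value of joint keeper below 0.12 rad and linear speed of disc below 0.02 m/s); the robot touches nothing.
It fails at once if the disc is lifted: its underside centre more than 8 mm above the top face, or it tips more than 0.5 rad (z of disc in the frame of recess above 0.016 m or angle between disc's own z axis and vertical above 0.5 rad).
It fails at once if the disc is pushed off the housing's top face (z of disc in the frame of recess below -0.004 m).
It fails at once if the sleeve or another bystander is moved more than 20 mm (distance of any of sleeve, screwdriver, wrench, tape, grease, hexnut, hammer from where it was at the start of the episode above 0.02 m).
It also fails if it takes over 53 s, if anything falls off the work surface, if the arm or the gripper's body presses on something with over 40 N, if the wrist force passes 120 N, or if a joint passes its speed limit or range.

### The arm

A 6-joint arm with a two-finger parallel gripper is mounted at the origin on the work surface. World frame = base frame: x ahead of the robot, y to its left, z up, the work surface at z = 0. Lengths are in m, angles in rad, forces in N, time in s.
With the tool pointing down it reaches from about 0.25 to 0.775 m from the base axis. Payload 4 kg.
Tool frame: the origin (TCP) lies on the centre line of the jaws, within the pads' length; the fingertips stand 11 mm ahead of it and the grasp point (between the pads) lies 8 mm behind it; z points along the fingers, y is the line along which they close (so a half turn about z gives the same grasp; the last joint's range is limited). The gripper opens to 85 mm and grips with 20 to 120 N. Pads are 22 mm wide; open, the fingers measure 114 mm over their backs; the gripper's body (76 mm by 85 mm) begins 54 mm behind the grasp point. The pads swing forward as they close: fully open they stand 13 mm farther back than shut.
Start: joints at [-1.419, 0.087, 1.371, -0, 1.684, -0.103], TCP at [0.139, -0.532, 0.242] pointing down, gripper open.
Joint ranges: [-3.1, 3.1], [-0.76, 2.03], [0.27, 2.55], [-1.08, 4.22], [0.17, 2.65], [-2.57, 2.57]. Speed limits (rad/s): [2.79, 2.79, 3.14, 3.14, 3.14, 3.14].

### API

Orientations are given as a rotation vector (axis times angle).
In Python, from workcell import get_obs, viewer, order gives the robot as it stands.
- The arm moves only by the tool carry_out, never from a script. Its argument "targets" is a list of rows, each a list of 4 numbers: the shift along the tool's x, y, z in cm, then the turn about the tool's z in degrees. In form: [[dx, dy, dz, roll], ...]. A call has 1 to 10 rows; each row is the pose to reach, as a shift and turn from the pose commanded when the call began, along the tool's axes at that moment; what a row does not reach only later rows make up. A row lasts 1/12 s, in which the tool goes at most 41.7 mm and 7.16 degrees, less where a joint would pass 70% of its speed; a pose out of reach is approached as far as the arm can. A call with a gripper value outside its range is refused whole. "jaw" is the closure, from -1 (fully open) to 1 (shut), set as the call begins (left out, the last holds). The fingers move at their own pace and stop on an object; "squeeze" is the grip in N (left out, the last holds). Time passes only in rows, so rows that repeat a pose let the fingers close. It gives the time, the measured TCP pose, the force, the opening and the grip force at its end, in the units of the state.
- get_obs(): the state, without advancing time (a new reading comes with each control period).
- viewer.grab_frame(name): name is "scene" or "top" or "wrist"; returns a dict with "image" (420x560x3 uint8, red, green, blue), "depth" (420x560 float32, m along the optical axis (not along the pixel's ray), 0 where there is no reading), "vertical_fov" (degrees; the focal length in pixels is half the picture's height over the tangent of half this angle, whatever the lens; pixels are square), "cx", "cy" (the principal point, pixels), "dist" ([k1, k2, p1, p2, k3] as OpenCV has them; the pictures are not rectified), "R" (3x3) and "t" (3): a world point X has camera coordinates R X + t; the wrist camera has in their place "T_tool_cam" (4x4, takes a point from camera to tool coordinates, whose origin is the TCP and whose axes are the flange's). Camera axes: x right, y down, z forward; pixel columns grow to the right and rows downward; lengths in m; the calibration is good to about 2 mm. A picture is of the moment at which its call begins: read the wrist's pose just before it.
- order.job_done(): hands the job in; it is judged then, once.
The state is a dict: "t": time; "q": joint angles; "qd": joint speeds; "joint_efforts": joint torques, N m; "tcp_pos": TCP position; "tool_rot": TCP orientation; "force": force on the tool from outside, world axes, zero at the start; "wrist_torque": the same for the moment, N m; "opening": finger opening in m; "grip_force": force on a finger pad.
Only numpy, scipy, OpenCV 4.12 (cv2) and the standard library are available. Lean on these libraries where they do the work, as an engineer would, in place of code of your own. Each camera call takes 0.05 s, during which the arm holds its last target. There are 200 camera calls.

## Working session

There is one attempt and no reset: what is moved stays moved. The work goes in short steps, Python scripts to look and compute and a tool call to move; the robot and the scene stay as the last step left them, time stands still between calls to the robot, and variables do not carry over. Pictures are saved under pics/ and viewed, at most 10 in all, crops included, and the job is handed in when it is done.

Besides the shell and the picture viewer there is one more tool, called after ">>>" by a JSON object that holds its "method" and its "body", one argument or row to a line. carry_out: Moves the arm, as the interface text tells. Its arguments: {"type":"object","properties":{"targets":{"type":"array"},"jaw":{"type":"number"},"squeeze":{"type":"number"}},"required":["targets"]}

```bash
mkdir -p pics; cat > h.py <<'E'
import numpy as np, cv2
from workcell import get_obs, viewer, order
from scipy.spatial.transform import Rotation as Ro
def grab(n):
    o=get_obs(); f=viewer.grab_frame(n); im=f["image"]; fl=im.shape[0]/2/np.tan(np.radians(f["vertical_fov"])/2)
    K=np.array([[fl,0,f["cx"]],[0,fl,f["cy"]],[0,0,1.]])
    if "R" in f: Rw=np.array(f["R"]).T; c=-Rw@np.array(f["t"])
    else:
        T=np.array(f["T_tool_cam"]); Rt=Ro.from_rotvec(o["tool_rot"]).as_matrix()
        Rw=Rt@T[:3,:3]; c=Rt@T[:3,3]+np.array(o["tcp_pos"])
    return dict(im=im,depth=f["depth"],K=K,D=np.array(f["dist"],float),Rw=Rw,c=c)
def save(g,n,name):
    cv2.imwrite("pics/"+name,g["im"][:,:,::-1]); np.savez("pics/"+n+".npz",**g)
def onz(g,px,z):
    u=cv2.undistortPoints(np.array(px,float).reshape(-1,1,2),g["K"],g["D"]).reshape(-1,2)
    d=np.c_[u,np.ones(len(u))]@g["Rw"].T
    return g["c"]+d*((z-g["c"][2])/d[:,2])[:,None]
def proj(g,X):
    Rc=g["Rw"].T; p,_=cv2.projectPoints(np.array(X,float).reshape(-1,1,3),cv2.Rodrigues(Rc)[0],-Rc@g["c"],g["K"],g["D"]); return p.reshape(-1,2)
E
python3 - <<'E'
from h import *
g=grab("top"); save(g,"top0","top0.png"); print(g["c"],g["K"][0,0])
print(get_obs())
E
```

```text
[ 0.24860949 -0.05548756  1.39009874] 474.42459489395856
{'t': 0.05, 'q': array([-1.41909817e+00,  8.79706129e-02,  1.37226140e+00, -2.13856904e-05,
        1.68359556e+00, -1.03101148e-01]), 'qd': array([ 1.49021219e-03, -8.47717000e-04, -2.60209841e-03,  8.07383772e-04,
        8.39967541e-04,  4.44333092e-06]), 'joint_efforts': array([ 1.15706269e-03, -3.53298140e+01, -3.14510536e+01, -2.20239199e-04,
        8.18216155e-03,  4.06397263e-06]), 'tcp_pos': array([ 0.13854486, -0.53177644,  0.24112694]), 'tool_rot': array([-3.11391688e+00, -3.98868485e-01,  1.18582828e-04]), 'force': array([ 0.43599894, -0.0335336 , -0.53622887]), 'wrist_torque': array([0.0595557 , 0.03026272, 0.00347235]), 'grip_force': 0.0, 'opening': 0.08541531575879727}
```

View pics/top0.png

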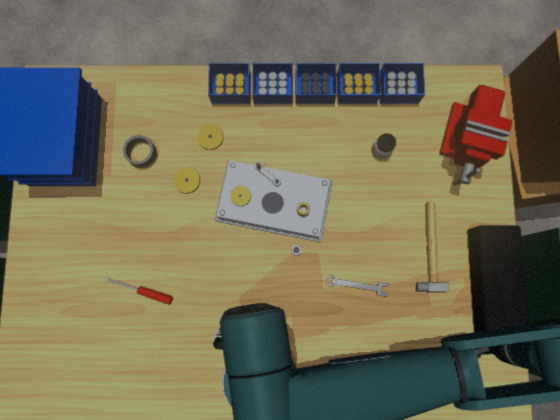

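The top view shows the housing at about (273,200): disc (241,196), recess (272,203), keeper pivot (277,182), pin (259,167) and sleeve (303,210). I'll enlarge that area.

```bash
python3 - <<'E'
from h import *
g=np.load("pics/top0.npz"); im=g["im"][150:255,205:345]
cv2.imwrite("pics/c0.png",cv2.resize(im,None,fx=5.6,fy=5.6,interpolation=cv2.INTER_CUBIC)[:,:,::-1])
print(g["depth"][203,272],g["depth"][196,241],g["depth"][190,300],g["depth"][300,260])
E
```

```text
1.3780674 1.363404 1.3781455 1.3652439
```

View pics/c0.png

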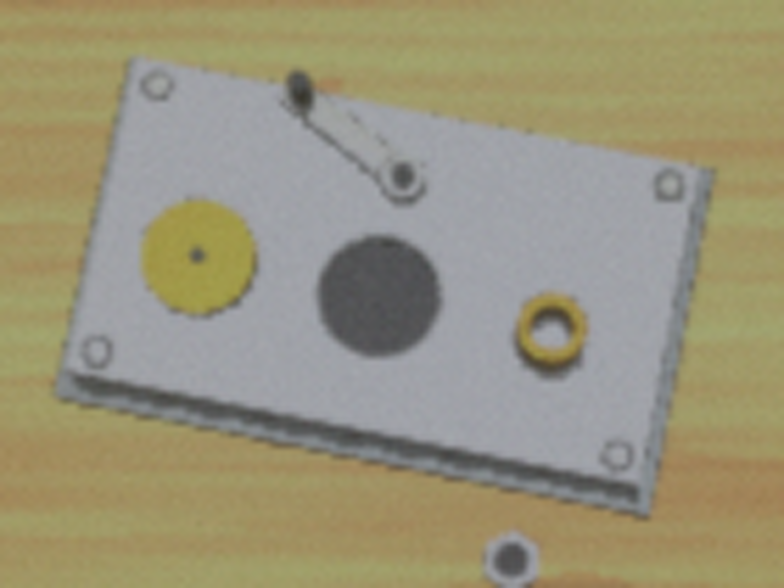

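The crop shows the disc dot at (197,255), recess (379,295), pivot (402,176), pin top (298,82), sleeve (550,330), and the face corners (133,60), (712,170), (640,490), (72,375).

```bash
python3 - <<'E'
from h import *
g=np.load("pics/top0.npz")
P=lambda x,y,z: onz(g,[[205+(x+.5)/5.6-.5,150+(y+.5)/5.6-.5]],z)[0]
r=P(379,295,.045);d=P(197,255,.053);pv=P(402,176,.057);pin=P(298,84,.085);s=P(550,327,.077)
for n,v in dict(r=r,d=d,pv=pv,pin=pin,s=s).items(): print(n,v.round(4))
C=[P(x,y,.045) for x,y in((133,60),(712,170),(640,490),(72,375))]
print(np.round(C,3), [np.linalg.norm(C[i]-C[i-1]).round(3) for i in range(4)])
e=(C[0]-C[1]);th=np.arctan2(e[1],e[0])-np.pi/2; print("yaw",th, np.arctan2(*(pv-r)[1::-1]))
R=np.array([[np.cos(th),np.sin(th)],[-np.sin(th),np.cos(th)]])
for v in(d-r,pv-r,s-r,pin-pv): print((R@v[:2]).round(4))
E
```

```text
r [ 0.4995 -0.0314  0.045 ]
d [0.5189 0.062  0.053 ]
pv [ 0.5594 -0.0432  0.057 ]
pin [0.6007 0.0092 0.085 ]
s [ 0.4771 -0.1178  0.077 ]
[[ 0.624  0.098  0.045]
 [ 0.565 -0.204  0.045]
 [ 0.399 -0.164  0.045]
 [ 0.458  0.126  0.045]] [np.float64(0.169), np.float64(0.307), np.float64(0.171), np.float64(0.296)]
yaw -0.19365452382758974 -0.19561967021373355
[0.0011 0.0953]
[ 0.0612 -0.0001]
[-0.0053 -0.0891]
[0.0304 0.0594]
```

>>> {"method": "carry_out", "body": {
  "targets": [
    [26.8,-25.9,0,-32],
    [26.8,-25.9,0,-32],
    [26.8,-25.9,0,-32],
    [26.8,-25.9,0,-32],
    [26.8,-25.9,0,-32],
    [26.8,-25.9,0,-32],
    [26.8,-25.9,0,-32],
    [26.8,-25.9,0,-32],
    [26.8,-25.9,0,-32],
    [26.8,-25.9,0,-32]
  ],
  "jaw": 0.15
}}

```text
t: 0.88
tcp_pos: [0.3352, -0.2081, 0.242]
tool_rot: [-2.877, -1.257, -0.005]
force: [-0.4, -0.6, -0.4]
opening: 0.0365
grip_force: 0.0
```

```bash
cat >> h.py <<'E'
def go(p,yaw,pos=None):
    o=get_obs(); M=Ro.from_rotvec(o["tool_rot"]).as_matrix(); y=np.arctan2(M[1,0],M[0,0])
    print("t",o["t"],"tcp",np.round(o["tcp_pos"],4),"yaw",y.round(4),"open",o["opening"],"F",np.round(o["force"],1),"tilt",M[:,2].round(4))
    print("rel cm",(M.T@(np.array(p)-o["tcp_pos"])*100).round(2),"roll",np.degrees(y-yaw).round(2))
E
python3 -c "
from h import *
go([.5262,.104,.2],1.376)"
```

```text
t 0.8833 tcp [ 0.3352 -0.2081  0.242 ] yaw 0.8237 open 0.0364646609403191 F [-0.4 -0.6 -0.4] tilt [ 0.0018  0.0036 -1.    ]
rel cm [35.86 -7.2   4.35] roll -31.65
```

>>> {"method": "carry_out", "body": {
  "targets": [
    [35.9,-7.2,4.2,-31.7],
    [35.9,-7.2,4.2,-31.7],
    [35.9,-7.2,4.2,-31.7],
    [35.9,-7.2,4.2,-31.7],
    [35.9,-7.2,4.2,-31.7],
    [35.9,-7.2,4.2,-31.7],
    [35.9,-7.2,4.2,-31.7],
    [35.9,-7.2,4.2,-31.7],
    [35.9,-7.2,4.2,-31.7],
    [35.9,-7.2,4.2,-31.7]
  ]
}}

```text
t: 1.72
tcp_pos: [0.5283, 0.1008, 0.1973]
tool_rot: [-2.427, -1.988, 0.002]
force: [-0.3, -0.5, -0.2]
opening: 0.0363
grip_force: 0.0
```

>>> {"method": "carry_out", "body": {
  "targets": [
    [0,0,0,0],
    [0,0,0,0],
    [0,0,0,0]
  ]
}}

```text
t: 1.97
tcp_pos: [0.5267, 0.0949, 0.2003]
tool_rot: [2.438, 1.981, -0.001]
force: [0.0, -0.3, 0.3]
opening: 0.0361
grip_force: 0.0
```

```bash
python3 - <<'E'
from h import *
go([.5262,.104,.2],1.376)
g=grab("wrist"); save(g,"w1","w1.png"); print(g["c"])
print(proj(g,[[.4995,-.0314,.045],[.5189,.062,.053],[.5594,-.0432,.057],[.6007,.0092,.085]]).round(1))
E
```

```text
t 1.9667 tcp [0.5267 0.0949 0.2003] yaw 1.365 open 0.03613113186601018 F [ 0.  -0.3  0.3] tilt [-3.e-04 -7.e-04 -1.e+00]
rel cm [ 0.88 -0.23  0.03] roll -0.63
[0.54032259 0.16329532 0.3327289 ]
[[278.1 324.9]
 [278.  231.5]
 [346.1 332.2]
 [395.  288.1]]
```

View pics/w1.png

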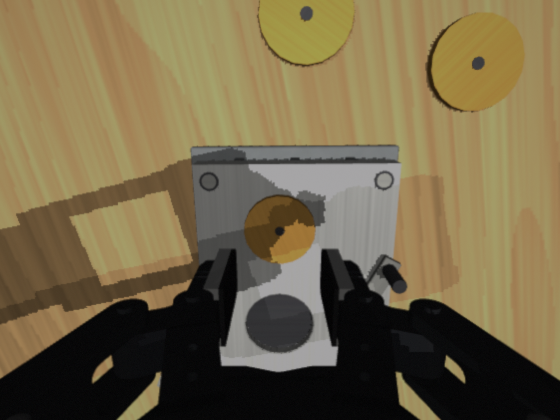

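The wrist view shows the disc dot at (279.5,230.5), the recess centred near (279,323), the pin at (395,278), and the fingers symmetric about u≈279. I'll refine the recess outline and express it in tool coordinates.

```bash
python3 - <<'E'
from h import *
g=dict(np.load("pics/w1.npz")); o=get_obs()
M=Ro.from_rotvec(o["tool_rot"]).as_matrix()
print(g["K"][:,2], o["tcp_pos"].round(4), ((g["c"]-o["tcp_pos"])@M).round(4))
im=cv2.cvtColor(g["im"],cv2.COLOR_RGB2HSV)
G=cv2.cvtColor(g["im"],cv2.COLOR_RGB2GRAY)
for v in (300,315,325,335): print(v,G[v,236:325:2].tolist())
yel=((im[:,:,0]>12)&(im[:,:,0]<30)&(im[:,:,1]>130)).astype(np.uint8); yel[:190]=0;yel[268:]=0;yel[:,:243]=0;yel[:,318:]=0
n,l,s,c=cv2.connectedComponentsWithStats(yel); k=1+np.argmax(s[1:,4]); print("disc",s[k],c[k])
P=onz(g,[[279.5,230.5],c[k]],.053); R=onz(g,[[279,323]],.045)
print("disc",P.round(4),((P-o["tcp_pos"])@M).round(4)); print("rec",R.round(4),((R-o["tcp_pos"])@M).round(4))
E
```

```text
[278.23917712 203.8503069    1.        ] [0.5267 0.0948 0.2006] [ 0.0698 -0.0006 -0.1321]
300 [138, 152, 154, 150, 147, 147, 146, 146, 150, 146, 139, 96, 54, 50, 52, 57, 57, 57, 58, 57, 58, 57, 57, 57, 58, 58, 58, 58, 57, 58, 58, 65, 111, 153, 164, 165, 164, 162, 164, 163, 164, 164, 158, 45, 4]
315 [151, 152, 153, 152, 145, 117, 53, 51, 52, 51, 50, 51, 52, 51, 52, 51, 52, 59, 60, 60, 61, 60, 60, 59, 60, 59, 59, 58, 59, 55, 55, 52, 51, 52, 52, 52, 51, 44, 102, 142, 148, 148, 152, 145, 119]
325 [149, 150, 150, 151, 133, 55, 50, 50, 50, 49, 50, 50, 49, 50, 49, 50, 50, 50, 49, 50, 50, 49, 49, 49, 50, 49, 49, 50, 50, 50, 49, 50, 49, 50, 50, 50, 49, 41, 52, 126, 148, 150, 153, 145, 144]
335 [148, 150, 149, 150, 145, 141, 102, 51, 50, 50, 49, 50, 50, 51, 50, 50, 49, 50, 50, 50, 50, 50, 50, 50, 50, 49, 49, 49, 50, 49, 49, 49, 49, 48, 49, 45, 46, 98, 142, 145, 149, 150, 151, 145, 145]
disc [ 245  195   70   68 3665] [279.16070941 228.78253752]
disc [[0.5203 0.0626 0.053 ]
 [0.5204 0.0641 0.053 ]] [[-0.0328  0.0003  0.1477]
 [-0.0313  0.      0.1477]]
rec [[ 0.5007 -0.0296  0.045 ]] [[-0.127  -0.      0.1557]]
```

>>> {"method": "carry_out", "body": {
  "targets": [
    [0.5,0,3,0],
    [1,0,6,0],
    [1,0,9,0],
    [1,0,11,0],
    [1,0,12.5,0],
    [1,0,13.5,0],
    [1,0,13.8,0],
    [1,0,13.8,0],
    [1,0,13.8,0],
    [1,0,13.8,0]
  ]
}}

```text
t: 2.85
tcp_pos: [0.5302, 0.1059, 0.0641]
tool_rot: [2.435, 1.982, 0.004]
force: [-0.4, -0.2, 0.9]
opening: 0.0362
grip_force: 0.0
```

>>> {"method": "carry_out", "body": {
  "targets": [
    [0,0,0.1,0],
    [0,0,0.2,0],
    [0,0,0.3,0],
    [0,0,0.4,0],
    [0,0,0.4,0]
  ]
}}

```text
t: 3.27
tcp_pos: [0.5289, 0.1061, 0.058]
tool_rot: [-2.436, -1.984, 0.001]
force: [-0.3, 1.3, -0.5]
opening: 0.0367
grip_force: 0.0
```

```bash
python3 -c "
from h import *
go([.5262,.104,.055],1.376)"
```

```text
t 3.2667 tcp [0.5289 0.1061 0.058 ] yaw 1.3667 open 0.036686856435471545 F [-0.3  1.3 -0.5] tilt [-4.e-04 -1.e-04 -1.e+00]
rel cm [-0.26 -0.22  0.3 ] roll -0.53
```

>>> {"method": "carry_out", "body": {
  "targets": [
    [0,0,0.1,0],
    [0,0,0.2,0],
    [0,0,0.2,0]
  ]
}}

```text
t: 3.52
tcp_pos: [0.5289, 0.106, 0.056]
tool_rot: [-2.436, -1.983, 0.001]
force: [-0.2, -0.1, -0.1]
opening: 0.0362
grip_force: 0.0
```

>>> {"method": "carry_out", "body": {
  "targets": [
    [0,0,0.1,0],
    [0,0,0.1,0]
  ]
}}

```text
t: 3.68
tcp_pos: [0.529, 0.106, 0.0551]
tool_rot: [-2.436, -1.983, 0.0]
force: [-0.4, -0.8, -0.0]
opening: 0.0362
grip_force: 0.0
```

>>> {"method": "carry_out", "body": {
  "targets": [
    [0,0,0.1,0],
    [0,0,0.1,0]
  ]
}}

```text
t: 3.85
tcp_pos: [0.5291, 0.106, 0.055]
tool_rot: [2.436, 1.983, 0.0]
force: [-2.4, -0.3, 4.0]
opening: 0.0361
grip_force: 2.0
```

>>> {"method": "carry_out", "body": {
  "targets": [
    [0,0,-0.35,0],
    [-0.5,0,-0.35,0],
    [-1.0,0,-0.35,0],
    [-1.8,0,-0.35,0],
    [-2.6,0,-0.35,0],
    [-3.4,0,-0.35,0],
    [-4.2,0,-0.35,0],
    [-5,0,-0.35,0],
    [-5.5,0,-0.35,0],
    [-5.8,0,-0.35,0]
  ]
}}

```text
t: 4.68
tcp_pos: [0.5171, 0.0482, 0.0578]
tool_rot: [2.437, 1.982, -0.0]
force: [-0.6, 1.2, 0.1]
opening: 0.036
grip_force: 0.6
```

>>> {"method": "carry_out", "body": {
  "targets": [
    [-0.6,0,0,0],
    [-1.2,0,0,0],
    [-1.7,0,0,0],
    [-2.1,0,0,0],
    [-2.4,0,0,0],
    [-2.6,0,0,0],
    [-2.7,0,0,0],
    [-2.7,0,0,0]
  ]
}}

```text
t: 5.35
tcp_pos: [0.5118, 0.0226, 0.0578]
tool_rot: [2.436, 1.983, -0.0]
force: [0.3, 0.5, 0.9]
opening: 0.0364
grip_force: 0.3
```

```bash
python3 - <<'E'
from h import *
go([.5262,.104,.0575],1.376)
g=grab("wrist"); save(g,"w2","w2.png")
print(proj(g,[[.5007,-.0296,.045]]))
E
```

```text
t 5.35 tcp [0.5118 0.0226 0.0578] yaw 1.3665 open 0.0364449822670323 F [0.3 0.5 0.9] tilt [-0.e+00 -3.e-04 -1.e+00]
rel cm [ 8.26 -0.24  0.03] roll -0.55
[[278.9076059  365.39995586]]
```

View pics/w2.png

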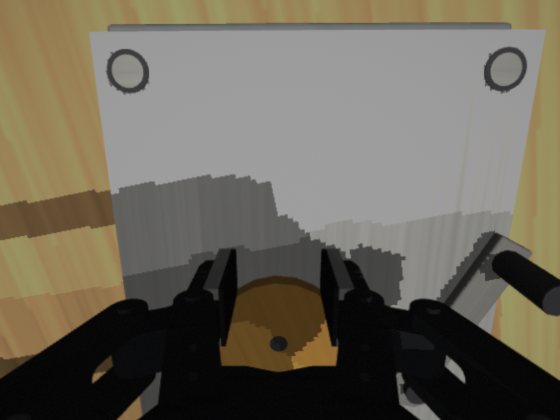

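The wrist view shows the disc cradled symmetrically between the fingertips, with its dot at (279,343).

```bash
python3 - <<'E'
from h import *
g=dict(np.load("pics/w2.npz")); o=get_obs(); M=Ro.from_rotvec(o["tool_rot"]).as_matrix()
d=onz(g,[[279,343]],.053)[0]; r=np.array([.5007,-.0296,.045])
print(d, (d-o["tcp_pos"])@M, (r-d)@M)
E
```

```text
[ 0.50455021 -0.01112217  0.053     ] [-0.03454138 -0.0002475   0.00479108] [-1.88715139e-02 -2.36947002e-05  8.00748886e-03]
```

>>> {"method": "carry_out", "body": {
  "targets": [
    [-0.4,0,0,0],
    [-0.8,0,0,0],
    [-1.2,0,0,0],
    [-1.5,0,0,0],
    [-1.65,0,0,0],
    [-1.75,0,0,0],
    [-1.8,0,0,0],
    [-1.85,0,0,0],
    [-1.9,0,0,0],
    [-1.9,0,0,0]
  ]
}}

```text
t: 6.23
tcp_pos: [0.5079, 0.0041, 0.0577]
tool_rot: [2.436, 1.984, -0.001]
force: [-0.9, -0.8, -0.2]
opening: 0.0362
grip_force: 0.0
```

```bash
python3 - <<'E'
from h import *
go([.5262,.104,.0575],1.376)
g=grab("wrist"); save(g,"w3","w3.png")
a=g["im"][240:400,180:380]
cv2.imwrite("pics/w3c.png",cv2.resize(a,None,fx=3.5,fy=3.5,interpolation=cv2.INTER_CUBIC)[:,:,::-1])
E
```

```text
t 6.2333 tcp [0.5079 0.0041 0.0577] yaw 1.3667 open 0.036236619274697866 F [-0.9 -0.8 -0.2] tilt [-3.e-04 -3.e-04 -1.e+00]
rel cm [10.15 -0.23  0.02] roll -0.53
```

View pics/w3c.png

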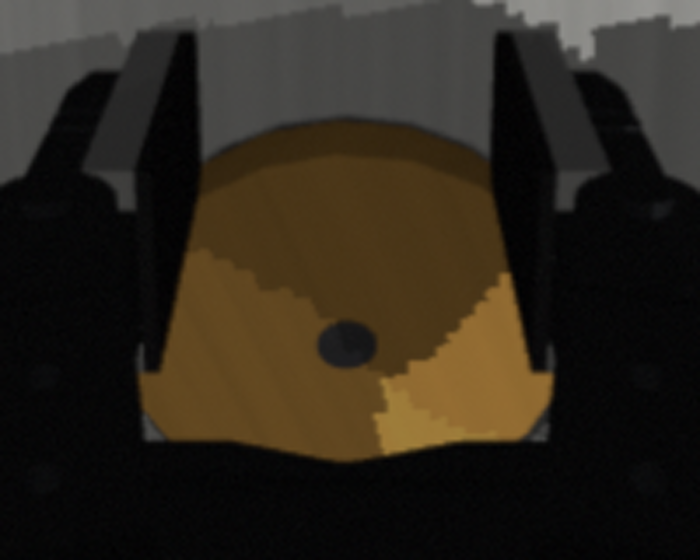

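The dot is now at full-image (279,338), and a trailing side band is still visible at crop rows 118–155. I'll use depth to tell whether the disc is seated or tilted.

```bash
python3 - <<'E'
from h import *
for n in("w2","w3"):
    g=dict(np.load(f"pics/{n}.npz")); D=g["depth"]
    for u in (279,255,300):
        o=[]
        for v in range(262,366,8):
            z=D[v,u]; q=cv2.undistortPoints(np.array([[[u,v]]],float),g["K"],g["D"])[0,0]
            X=g["Rw"]@np.array([q[0]*z,q[1]*z,z])+g["c"]; o.append((v,round(X[2]*1000,1)))
        print(n,u,o)
g=dict(np.load("pics/w3.npz"))
r=np.array([.5007,-.0296,.045]);M=Ro.from_rotvec(get_obs()["tool_rot"]).as_matrix()
for z in(.045,.053): d=onz(g,[[279,338]],z)[0]; print(z,d,(r-d)@M)
E
```

```text
w2 279 [(262, np.float64(45.2)), (270, np.float64(45.9)), (278, np.float64(49.2)), (286, np.float64(53.6)), (294, np.float64(53.5)), (302, np.float64(53.7)), (310, np.float64(54.0)), (318, np.float64(53.2)), (326, np.float64(54.0)), (334, np.float64(53.3)), (342, np.float64(54.6)), (350, np.float64(54.3)), (358, np.float64(53.9))]
w2 255 [(262, np.float64(45.4)), (270, np.float64(46.2)), (278, np.float64(45.9)), (286, np.float64(53.2)), (294, np.float64(54.8)), (302, np.float64(53.5)), (310, np.float64(54.2)), (318, np.float64(54.5)), (326, np.float64(53.7)), (334, np.float64(54.2)), (342, np.float64(54.4)), (350, np.float64(54.0)), (358, np.float64(53.7))]
w2 300 [(262, np.float64(47.0)), (270, np.float64(46.2)), (278, np.float64(45.7)), (286, np.float64(52.2)), (294, np.float64(53.2)), (302, np.float64(53.8)), (310, np.float64(53.9)), (318, np.float64(53.4)), (326, np.float64(53.5)), (334, np.float64(54.6)), (342, np.float64(53.5)), (350, np.float64(53.3)), (358, np.float64(53.9))]
w3 279 [(262, np.float64(46.8)), (270, np.float64(46.0)), (278, np.float64(49.9)), (286, np.float64(5
[... 385 characters left out ...]
5)), (310, np.float64(51.2)), (318, np.float64(50.7)), (326, np.float64(51.2)), (334, np.float64(50.4)), (342, np.float64(48.3)), (350, np.float64(49.8)), (358, np.float64(47.7))]
w3 300 [(262, np.float64(46.0)), (270, np.float64(45.0)), (278, np.float64(46.6)), (286, np.float64(53.1)), (294, np.float64(52.0)), (302, np.float64(52.1)), (310, np.float64(52.5)), (318, np.float64(51.3)), (326, np.float64(49.7)), (334, np.float64(49.0)), (342, np.float64(49.0)), (350, np.float64(49.4)), (358, np.float64(48.2))]
0.045 [ 0.50000531 -0.03274674  0.045     ] [ 3.22223075e-03  4.23738138e-05 -1.08788684e-06]
0.053 [ 0.5011879  -0.02694497  0.053     ] [-2.69612348e-03  6.13404420e-05  8.00089995e-03]
```

The leading edge has tipped in and the trailing edge is still on the rim. I'll keep pushing gently.

>>> {"method": "carry_out", "body": {
  "targets": [
    [-0.05,0,0,0],
    [-0.1,0,0,0],
    [-0.15,0,0,0],
    [-0.15,0,0,0]
  ]
}}

```text
t: 6.62
tcp_pos: [0.5076, 0.0026, 0.0578]
tool_rot: [2.436, 1.983, -0.0]
force: [0.3, 1.2, -0.6]
opening: 0.0362
grip_force: 0.0
```

```bash
cat > chk.py <<'E'
from h import *
go([.5262,.104,.0575],1.376)
g=grab("wrist"); save(g,"w4","w4.png"); D=g["depth"]
for u in (265,279,293):
    o=[]
    for v in range(262,366,8):
        z=np.median(D[v-1:v+2,u-3:u+4]); q=cv2.undistortPoints(np.array([[[u,v]]],float),g["K"],g["D"])[0,0]
        X=g["Rw"]@np.array([q[0]*z,q[1]*z,z])+g["c"]; o.append(float(round(X[2]*1000,1)))
    print(u,o)
E
python3 chk.py
```

```text
t 6.6167 tcp [0.5076 0.0026 0.0578] yaw 1.3665 open 0.036208889807697944 F [ 0.3  1.2 -0.6] tilt [-1.e-04 -2.e-04 -1.e+00]
rel cm [10.31 -0.24  0.03] roll -0.54
265 [45.3, 45.5, 45.7, 45.5, 45.7, 45.5, 45.7, 45.9, 45.8, 45.7, 45.8, 46.0, 45.8]
279 [45.8, 45.4, 45.8, 45.6, 45.8, 45.8, 46.1, 46.0, 46.2, 46.1, 45.6, 45.7, 45.7]
293 [45.9, 45.2, 46.0, 45.6, 45.9, 45.7, 45.8, 45.8, 45.8, 45.6, 45.5, 45.9, 45.6]
```

The disc is flush: surface about 45.7 mm everywhere, level with the face. Next I'll lift, close the jaws and move to behind the pin.

>>> {"method": "carry_out", "body": {
  "targets": [
    [0.3,0,-1,0],
    [0.3,0,-4,0],
    [0.3,0,-7,0],
    [0.3,0,-10,0],
    [0.3,0,-10.2,0],
    [0.3,0,-10.2,0]
  ],
  "jaw": 1
}}

```text
t: 7.17
tcp_pos: [0.5102, 0.0057, 0.1637]
tool_rot: [2.432, 1.98, 0.008]
force: [0.2, 0.4, -0.1]
opening: -0.0001
grip_force: 0.0
```

```bash
python3 -c "
from h import *
go([.6263,-.0065,.16],1.371-2.04); print(get_obs()['q'])"
```

```text
t 7.1667 tcp [0.5102 0.0057 0.1637] yaw 1.3668 open -0.00012559271412418492 F [ 0.2  0.4 -0.1] tilt [ 7.3e-03 -7.0e-04 -1.0e+00]
rel cm [ 1.16 11.62  0.45] roll 116.64
[-9.99849720e-02  2.28145658e-02  1.59489804e+00  1.29473174e-05
  1.51656316e+00  1.04029202e-01]
```

>>> {"method": "carry_out", "body": {
  "targets": [
    [0.6,3,0,7],
    [1.2,6,0,14],
    [1.2,9,0,21],
    [1.2,11.6,0,28],
    [1.2,11.6,0,35],
    [1.2,11.6,0,42],
    [1.2,11.6,0,49],
    [1.2,11.6,0,56],
    [1.2,11.6,0,63],
    [1.2,11.6,0,70]
  ]
}}

```text
t: 8.0
tcp_pos: [0.6234, -0.0059, 0.1578]
tool_rot: [-3.133, -0.218, 0.006]
force: [-0.4, 0.4, 0.7]
opening: -0.0001
grip_force: 0.0
```

>>> {"method": "carry_out", "body": {
  "targets": [
    [0,0,0,7],
    [0,0,0,14],
    [0,0,0,21],
    [0,0,0,28],
    [0,0,0,35],
    [0,0,0,42],
    [0,0,0,46.6],
    [0,0,0,46.6],
    [0,0,0,46.6]
  ]
}}

```text
t: 8.75
tcp_pos: [0.6236, -0.006, 0.1584]
tool_rot: [2.968, -1.027, -0.004]
force: [-0.9, -0.5, -0.2]
opening: -0.0002
grip_force: 0.0
```

```bash
python3 - <<'E'
from h import *
go([.6263,-.0065,.075],1.371-2.04); print(get_obs()['q'].round(3))
g=grab("wrist"); save(g,"w5","w5.png")
print(proj(g,[[.6036,.0115,.085],[.5615,-.0419,.057],[.5007,-.0296,.045]]).round(0))
E
```

```text
t 8.75 tcp [ 0.6236 -0.006   0.1584] yaw -0.6663 open -0.00015903590044954522 F [-0.9 -0.5 -0.2] tilt [-2.6e-03  2.0e-04 -1.0e+00]
rel cm [ 0.26 -0.13  8.34] roll 0.16
[-0.1    0.281  1.312 -0.     1.551  2.137]
[[276. 260.]
 [373. 243.]
 [399. 303.]]
```

View pics/w5.png

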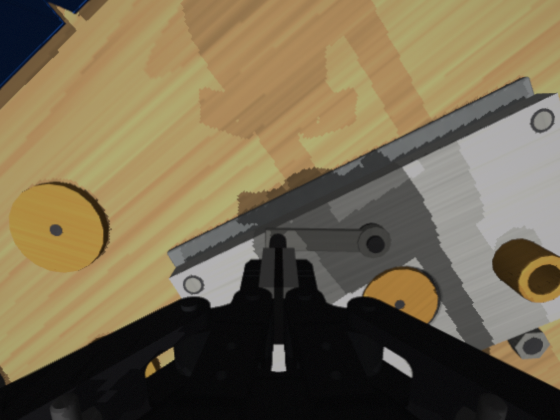

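The pivot is at (373.5,241), as predicted, with the pin base near (278,240) and its top hidden behind the closed fingers, as expected. The disc at (400,303) is seated. I'll descend behind the pin.

>>> {"method": "carry_out", "body": {
  "targets": [
    [0.4,-0.1,2,0],
    [0.4,-0.1,5,0],
    [0.4,-0.1,7,0],
    [0.4,-0.1,8,0],
    [0.4,-0.1,8.3,0],
    [0.4,-0.1,8.3,0],
    [0.4,-0.1,8.3,0]
  ]
}}

```text
t: 9.38
tcp_pos: [0.629, -0.0079, 0.0782]
tool_rot: [-2.968, 1.03, -0.004]
force: [0.6, -0.6, 0.1]
opening: 0.0
grip_force: 0.0
```

```bash
cat > arc.py <<'E'
from h import *
import sys
o=get_obs(); M=Ro.from_rotvec(o["tool_rot"]).as_matrix(); y=np.arctan2(M[1,0],M[0,0])
go([.6263,-.0065,.075],1.371-2.04)
ex=np.array([.98,-.199]);ey=np.array([.199,.98]);pv=np.array([.5615,-.0419])
for a in map(float,sys.argv[1:]):
    p=pv+.068*(-np.cos(a)*ex+np.sin(a)*ey)+.017*(np.sin(a)*ex+np.cos(a)*ey)
    d=np.r_[p,.075]-o["tcp_pos"]
    print(a,(M.T@d*100).round(2),np.degrees(y-(1.371-a)).round(1))
E
python3 arc.py 2.04 1.95 1.86 1.77 1.68 1.59 1.5 1.41 1.32
```

```text
t 9.3833 tcp [ 0.629  -0.0079  0.0782] yaw -0.668 open 2.0436939665351997e-05 F [ 0.6 -0.6  0.1] tilt [ 2.3e-03 -3.0e-04 -1.0e+00]
rel cm [-0.29  0.06  0.32] roll 0.06
2.04 [-1.48  0.05  0.32] 0.1
1.95 [-2.1  -0.07  0.32] -5.1
1.86 [-2.72 -0.15  0.31] -10.3
1.77 [-3.35 -0.16  0.31] -15.4
1.68 [-3.98 -0.12  0.31] -20.6
1.59 [-4.61 -0.02  0.31] -25.7
1.5 [-5.22  0.14  0.31] -30.9
1.41 [-5.81  0.35  0.31] -36.0
1.32 [-6.39  0.61  0.31] -41.2
```

>>> {"method": "carry_out", "body": {
  "targets": [
    [-0.8,0.05,0,0],
    [-1.5,0.05,0,0],
    [-2.1,-0.05,0,-5],
    [-2.7,-0.15,0,-10.3],
    [-3.35,-0.15,0,-15.4],
    [-4.0,-0.1,0,-20.6],
    [-4.6,0,0,-25.7],
    [-5.2,0.15,0,-30.9],
    [-5.8,0.35,0,-36],
    [-6.4,0.6,0,-41.2]
  ]
}}

```text
t: 10.22
tcp_pos: [0.5744, 0.0276, 0.0784]
tool_rot: [3.14, 0.087, 0.005]
force: [0.9, -0.5, 0.5]
opening: 0.0002
grip_force: 0.5
```

```bash
python3 arc.py 1.32 1.24 1.15 1.06 .97 .88 .79 .70 .61 .52 .43
```

```text
t 10.2167 tcp [0.5744 0.0276 0.0784] yaw 0.0557 open 0.00024090357645093833 F [ 0.9 -0.5  0.5] tilt [ 3.5e-03 -5.0e-04 -1.0e+00]
rel cm [4.99 3.69 0.36] roll 41.52
1.32 [0.06 0.07 0.34] 0.3
1.24 [-0.49 -0.04  0.34] -4.3
1.15 [-1.12 -0.12  0.34] -9.5
1.06 [-1.75 -0.14  0.34] -14.6
0.97 [-2.38 -0.11  0.33] -19.8
0.88 [-3.   -0.02  0.33] -24.9
0.79 [-3.61  0.13  0.33] -30.1
0.7 [-4.21  0.33  0.33] -35.3
0.61 [-4.79  0.58  0.33] -40.4
0.52 [-5.34  0.89  0.32] -45.6
0.43 [-5.86  1.24  0.32] -50.7
```

>>> {"method": "carry_out", "body": {
  "targets": [
    [-0.5,-0.05,0,-4.3],
    [-1.1,-0.1,0,-9.5],
    [-1.75,-0.15,0,-14.6],
    [-2.4,-0.1,0,-19.8],
    [-3.0,0,0,-24.9],
    [-3.6,0.15,0,-30.1],
    [-4.2,0.35,0,-35.3],
    [-4.8,0.6,0,-40.4],
    [-5.35,0.9,0,-45.6],
    [-5.35,0.9,0,-45.6]
  ]
}}

```text
t: 11.05
tcp_pos: [0.5206, 0.0157, 0.0781]
tool_rot: [2.862, 1.292, 0.003]
force: [-1.2, 0.4, 0.4]
opening: 0.0001
grip_force: 0.0
```

```bash
python3 arc.py .52 .43 .34 .25 .16 .08 0 -.03 -.06; python3 - <<'E'
from h import *
g=grab("wrist"); save(g,"w6","w6.png")
E
```

```text
t 11.05 tcp [0.5206 0.0157 0.0781] yaw 0.8481 open 0.00010518956455132578 F [-1.2  0.4  0.4] tilt [ 1.9e-03 -2.0e-04 -1.0e+00]
rel cm [5.33 9.39 0.33] roll 86.92
0.52 [0.07 0.07 0.31] -0.2
0.43 [-0.55 -0.05  0.31] -5.3
0.34 [-1.17 -0.12  0.31] -10.5
0.25 [-1.8  -0.13  0.31] -15.6
0.16 [-2.43 -0.09  0.31] -20.8
0.08 [-2.99  0.    0.31] -25.4
0.0 [-3.53  0.13  0.3 ] -30.0
-0.03 [-3.73  0.19  0.3 ] -31.7
-0.06 [-3.93  0.26  0.3 ] -33.4
```

View pics/w6.png

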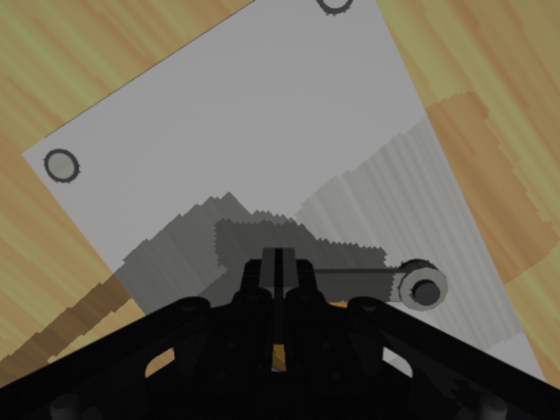

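The wrist view shows the arm following the fingers, with the bar running from the pivot at (425,292) to behind the fingertips at about (320,285). I'll finish the arc slowly.

>>> {"method": "carry_out", "body": {
  "targets": [
    [-0.5,-0.05,0,-5.3],
    [-1.1,-0.1,0,-10.5],
    [-1.7,-0.15,0,-15.6],
    [-2.2,-0.1,0,-20.8],
    [-2.6,-0.05,0,-24],
    [-3.0,0,0,-26],
    [-3.2,0.05,0,-28],
    [-3.3,0.1,0,-29],
    [-3.4,0.1,0,-30],
    [-3.45,0.1,0,-30]
  ]
}}

```text
t: 11.93
tcp_pos: [0.4994, -0.0109, 0.0772]
tool_rot: [2.433, 1.987, 0.001]
force: [0.5, 1.7, 1.2]
opening: 0.0
grip_force: 0.4
```

>>> {"method": "carry_out", "body": {
  "targets": [
    [-0.05,0,0,0],
    [-0.1,0,0,0],
    [-0.1,0,0,0]
  ]
}}

```text
t: 12.18
tcp_pos: [0.499, -0.012, 0.0769]
tool_rot: [2.433, 1.987, 0.0]
force: [0.5, 0.5, 0.9]
opening: 0.0001
grip_force: 0.4
```

>>> {"method": "carry_out", "body": {
  "targets": [
    [-0.07,0,0,0],
    [-0.15,0,0,0],
    [-0.15,0,0,0]
  ]
}}

```text
t: 12.43
tcp_pos: [0.4986, -0.0133, 0.0768]
tool_rot: [-2.433, -1.987, -0.001]
force: [0.9, 2.7, 1.7]
opening: -0.0
grip_force: 1.0
```

>>> {"method": "carry_out", "body": {
  "targets": [
    [-0.07,0,0,0],
    [-0.15,0,0,0],
    [-0.15,0,0,0]
  ]
}}

```text
t: 12.68
tcp_pos: [0.4986, -0.0135, 0.0769]
tool_rot: [-2.431, -1.986, -0.004]
force: [1.7, 5.2, 0.3]
opening: -0.0001
grip_force: 3.2
```

Contact force rose to 5 N and the tool stopped advancing, so the keeper is at its stop. I'll back off, lift and take a last look.

>>> {"method": "carry_out", "body": {
  "targets": [
    [0.5,0,0,0],
    [1.5,0,0,0],
    [2.5,0,-1,0],
    [3.5,0,-4,0],
    [4.5,0,-7,0],
    [5.5,0,-10,0],
    [6.5,0,-12,0],
    [6.5,0,-12,0],
    [6.5,0,-12,0],
    [6.5,0,-12,0]
  ]
}}

```text
t: 13.52
tcp_pos: [0.5107, 0.0489, 0.1961]
tool_rot: [-2.432, -1.988, 0.002]
force: [0.1, 0.2, -1.0]
opening: -0.0001
grip_force: 0.0
```

```bash
python3 - <<'E'
from h import *
go([.5,0,.2],1.371)
g=grab("wrist"); save(g,"w7","w7.png")
pv=np.array([.5615,-.0419]);ex=np.array([.98,-.199])
print(proj(g,[[*pv,.057],[*(pv-.068*ex),.085],[.5007,-.0296,.045]]).round(0))
E
```

```text
t 13.5167 tcp [0.5107 0.0489 0.1961] yaw 1.3705 open -5.4176084820284434e-05 F [ 0.1  0.2 -1. ] tilt [-1.4e-03 -7.0e-04 -1.0e+00]
rel cm [-5.01 -0.07 -0.39] roll -0.03
[[359. 285.]
 [279. 303.]
 [286. 278.]]
```

View pics/w7.png

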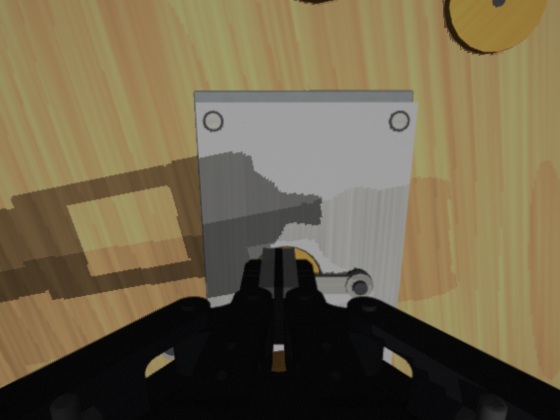

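The bar runs from the pivot at (359,284) straight along the housing's -x over the disc, so the keeper is at its stop and the robot is clear of everything.

```bash
python3 -c "
from workcell import order
print(order.job_done())"
```

```text
the job is handed in; nothing more can be done
None
```

The disc is flush in its recess and the keeper arm is swung over it to its stop; I handed the job in at about 13.6 s with the robot clear, and no verdict came back.

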